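# Cover the soap tin with its double lid, then lift the outer lid alone

### The arm

A 6-joint arm with a two-finger parallel gripper is mounted at the origin on the work surface. World frame = base frame: x ahead of the robot, y to its left, z up, the work surface at z = 0. Lengths are in mm, angles in rad, forces in N, time in s.
With the tool pointing down it reaches from about 275 to 1000 mm from the base axis. Payload 8.4 kg.
Tool frame: the origin (TCP) lies midway between the tips of the shut fingers; the grasp point (between the pads) lies 19 mm behind it; z points along the fingers, y is the line along which they close (so a half turn about z gives the same grasp; the last joint's range is limited). The gripper opens to 85 mm and grips with 20 to 120 N. Pads are 22 mm wide; open, the fingers measure 114 mm over their backs; the gripper's body (76 mm by 85 mm) begins 54 mm behind the grasp point. The pads swing forward as they close: fully open they stand 13 mm farther back than shut.
Start: joints at [1.238, 0.353, 1.633, -0, 1.155, -0.002], TCP at [202.998, 591.117, 231.281] pointing down, gripper open.
Joint ranges: [-2.63, 2.63], [-0.92, 2.1], [0.06, 2.66], [-1.3, 4.44], [0, 2.69], [-3.02, 3.02]. Speed limits (rad/s): [2.22, 2.22, 2.79, 3.14, 3.14, 3.14].

### API

Orientations are given as [roll, pitch, yaw] about the fixed x, y, z axes, in that order (R = Rz(yaw) Ry(pitch) Rx(roll)).
In Python, from rig import r gives the robot as it stands.
- The arm moves only by the shell command python3 -m inch 'ROWS' [OPENING] [FORCE]. ROWS is JSON, a list that holds one entry, the list of rows, each a list of 6 numbers: the shift along the tool's x, y, z scaled (see below), then the turn, a rotation vector about the tool's x, y, z scaled (see below). In form: [[[tx, ty, tz, wx, wy, wz], ...]]. A call has 1 to 8 rows; each row is the pose to reach, as a shift and turn from the pose commanded when the call began, along the tool's axes at that moment, turning the shorter way round; what a row does not reach only later rows make up. The controller multiplies each number of a shift by 20 cm and each number of a turn by pi rad. A row lasts 1/12 s, in which the tool goes at most 41.7 mm and 7.16 degrees, less where a joint would pass 70% of its speed; a pose out of reach is approached as far as the arm can. A call with a number of a shift or a turn outside -1 to 1 is refused whole. A call with a gripper value outside its range is refused whole. OPENING is the gripper's target within -1 to 1 (fully open at 1, half-way at 0, shut at -1), set as the call begins (- or left out, the last holds). The fingers move at their own pace and stop on an object; FORCE is the grip in N (left out, the last holds). Time passes only in rows, so rows that repeat a pose let the fingers close. It gives the time, the measured TCP pose, the force, the opening and the grip force at its end, in the units of the state.
- r.sense(): the state, without advancing time (a new reading comes with each control period).
- r.grab_frame(name): name is "scene" or "side" or "wrist"; returns the picture (480x640x3 uint8, red, green, blue); there is no depth.
- r.camera_info(name): a dict with "K" (3x3 intrinsics, pixels), "rvec" (rotation vector, rad) and "tvec" (3), from world to camera coordinates, as OpenCV has them; the wrist camera has in their place "mount" (4x4, takes a point from camera to tool coordinates, whose origin is the TCP and whose axes are the flange's). Camera axes: x right, y down, z forward; pixel columns grow to the right and rows downward; lengths in mm; the calibration is good to about 2 mm. The wrist camera is an equidistant fisheye: a pixel r from the principal point sees the ray r / f radians off the axis. A picture is of the moment at which its call begins: read the wrist's pose just before it. camera_info takes no time and is no camera call.
- r.sign_off(): hands the job in; it is judged then, once.
The state is a dict: "clock": time; "qpos": joint angles; "qvel": joint speeds; "joint_efforts": joint torques, N m; "eef_pos": TCP position; "tcp_rot": TCP orientation; "contact_force": force on the tool from outside, world axes, zero at the start; "wrist_torque": the same for the moment, N m; "opening": opening from 0.0 (shut) to 1.0 (fully open); "grasp_force": force on a finger pad.
Only numpy, scipy, OpenCV 4.12 (cv2) and the standard library are available. Lean on these libraries where they do the work, as an engineer would, in place of code of your own. Each camera call takes 0.05 s, during which the arm holds its last target. There are 200 camera calls.

### The job

The soap tin's two steel lids lie nested together on the bench: pick the pair up by the inner lid's knob, which sticks up through the outer lid's collar, and lower both together onto the wide soap tin, letting go only when they are fully seated. Then take the outer lid by its collar and lift it straight off alone for rinsing, leaving the inner lid seated and undisturbed on the tin, and finish while holding the outer lid level and still over the tin, entirely clear above the knob. Keep the tin upright and do not push it along the bench, and leave the other things on the bench where they are.

Things in the scene. Friction and masses are not known exactly. Their poses are not given: they have to be found in the camera images.
- tin: The wide soap tin: open round bare-metal can, loose, upright, about 0.8 kg, soap bars inside at the bottom. 120 mm outside diameter, 90 mm high, wall 4 mm (mouth 112 mm), top 5 mm of the outside tapering to 116 mm at the rim. Origin: centre of underside; z up. It stands left or right on the bench, the nested lids on the other side.
- inner_lid: Inner lid, bare metal, loose, 0.1 to 0.21 kg, lying under the outer lid. A plug 16 mm deep, 94 mm across at its foot, 102 mm above, enters the tin's mouth; a disc 116 mm across, 16 to 20 mm above the origin, rests on the tin's rim; a central knob rises from it. Origin: centre of the plug's underside, z up; starts on the bench. Fully seated it is 74 mm above the tin's origin.
- knob_top (a point): Centre of the top of the inner lid's knob, a plain straight round stem 18 mm in diameter, 89 mm above the inner lid's origin. Nested, the knob stands 34 mm out above the outer lid's collar, with 3 mm play all round in the collar's bore; lifting the knob carries the outer lid along, lying on the inner lid's disc.
- outer_lid: Outer lid, bare metal, loose, 0.12 to 0.26 kg. Skirt 138 mm outside, 132 mm inside, 18 mm deep; flat top 18 to 21 mm above the origin; a central collar as its handle. Origin: centre of the skirt's lower edge, z up. Nested: 2 mm above the inner lid's origin; seated on the tin with it: 76 mm above the tin's origin. It clears the knob when more than 89 mm above the inner lid's origin.
- collar_top (a point): Centre of the top of the outer lid's collar: an upright round tube of 40 mm outside and 24 mm bore diameter, 32 mm tall above the flat top; this point is 53 mm above the outer lid's origin. The inner lid's knob passes up through it.
- soap_bar: Bystander: loose soap bar 80 x 50 x 25 mm lying flat between tin and lids, nearer the robot. Origin: centre of underside.
- small_tin: Bystander: narrow empty metal tin, diameter 70 mm, height 70 mm, between and beyond tin and lids; too small for the lids. Origin: centre of underside.
- dipper: Bystander: pink plastic dipper, cup 116 mm across and 75 mm high, flat handle reaching to 184 mm from its origin along its x. Origin: centre of underside of the cup.
- scrub_brush: Bystander: scrub brush lying bristles down, 160 mm along x, 60 mm wide, 70 mm high over its soft grip. Origin: centre of underside.
- clothespin0: Bystander: wooden clothespin 75 x 12 x 13 mm, beyond the tin and lids. Origin: centre of underside.
- clothespin1: Bystander: another such clothespin.
Things that resemble listed ones, but are neither listed nor needed, are in the scene too. What is shaped like the outer_lid but pink or red is not meant.

How it is judged (in metres and radians):
On the way, in this order (a step that is already met when the one before it is completed fails the run):
1. the nested pair is carried by the knob, clear of the bench (height (world z) of inner_lid above 0.04 m and contact force between the fingers and inner_lid above 0.5 N and contact force between inner_lid and outer_lid above 0.2 N and z of outer_lid in the frame of inner_lid between -0.006 and 0.009 m), for 0.1 s.
2. both lids are down on the tin while the knob is still held (horizontal distance between inner_lid and tin below 0.008 m and z of inner_lid in the frame of tin between 0.069 and 0.08 m and angle between the z axis of inner_lid and the z axis of tin, either way round below 0.06 rad and z of outer_lid in the frame of inner_lid between -0.006 and 0.009 m and contact force between the fingers and inner_lid above 0.5 N), for 0.1 s.
3. the knob is let go with both lids seated on the tin (horizontal distance between inner_lid and tin below 0.008 m and z of inner_lid in the frame of tin between 0.069 and 0.078 m and angle between the z axis of inner_lid and the z axis of tin, either way round below 0.06 rad and z of outer_lid in the frame of inner_lid between -0.006 and 0.009 m and contact force between the fingers and inner_lid below 0.1 N), for 0.1 s.
At the end, for the whole second after the job is handed in: Inner lid seated on the upright tin (8 mm off-centre, 4 mm high, 0.06 rad at most), untouched; tin within 30 mm of its start; outer lid gripped, still, its lower edge 90 mm or more above the inner lid's origin, within 60 mm sideways of the tin, tilt under 0.2 rad, touching neither lid nor tin (horizontal distance between inner_lid and tin below 0.008 m and z of inner_lid in the frame of tin between 0.069 and 0.078 m and angle between the z axis of inner_lid and the z axis of tin, either way round below 0.06 rad and angle between tin's own z axis and vertical below 0.06 rad and height (world z) of tin below 0.005 m and z of outer_lid in the frame of inner_lid above 0.09 m and horizontal distance between outer_lid and tin below 0.06 m and angle between outer_lid's own z axis and vertical below 0.2 rad and contact force between the fingers and outer_lid above 1 N and contact force between each of outer_lid, the fingers and inner_lid below 0.1 N and contact force between outer_lid and tin below 0.1 N and linear speed of outer_lid below 0.03 m/s and linear speed of inner_lid below 0.02 m/s and distance of tin from where it was at the start of the episode below 0.03 m); the arm keeps its last pose, push and grip.
It fails at once if the outer lid comes off while the inner lid is not seated on the tin (inner lid lifted, tilted or shifted) (z of outer_lid in the frame of inner_lid above 0.014 m and not (horizontal distance between inner_lid and tin below 0.008 m and z of inner_lid in the frame of tin between 0.069 and 0.08 m and angle between the z axis of inner_lid and the z axis of tin, either way round below 0.06 rad)).
It fails at once if the tin is pushed more than 30 mm (distance of tin from where it was at the start of the episode above 0.03 m).
It fails at once if the tin is tipped more than 0.2 rad (angle between tin's own z axis and vertical above 0.2 rad).
It fails at once if another thing on the bench is moved more than 30 mm (distance of any of soap_bar, small_tin, dipper, scrub_brush, clothespin0, clothespin1 from where it was at the start of the episode above 0.03 m).
It also fails if it takes over 45 s, if anything falls off the work surface, if the arm or the gripper's body presses on something with over 40 N, if the wrist force passes 120 N, or if a joint passes its speed limit or range.

## Working session

There is one attempt and no reset: what is moved stays moved. The work goes in short steps, Python scripts to look and compute and a shell command to move; the robot and the scene stay as the last step left them, time stands still between calls to the robot, and variables do not carry over. Pictures are saved under pics/ and viewed, at most 12 in all, crops included, and the job is handed in when it is done.

```bash
ls; mkdir -p pics; python3 - <<'E'
from rig import r
import cv2,numpy as np
print(r.sense())
for n in("scene","side"):
    cv2.imwrite(f"pics/{n}0.png",r.grab_frame(n)[...,::-1]); print(r.camera_info(n))
print(r.camera_info("wrist"))
E
```

```text
pics
{'clock': 0.0, 'qpos': array([ 1.23762246e+00,  3.53646169e-01,  1.63412722e+00, -5.79122504e-06,
        1.15517710e+00, -2.40591871e-03]), 'qvel': array([ 0.00074231,  0.00108152,  0.00049133, -0.00079596, -0.0003015 ,
       -0.00061483]), 'joint_efforts': array([ 1.18035641e-03, -6.05254340e+01, -3.42077994e+01,  2.35677890e-04,
        9.04762361e-03,  7.64997367e-06]), 'eef_pos': array([202.83433947, 590.68039243, 230.56586582]), 'tcp_rot': array([-3.14023481e+00,  2.02815936e-06,  2.81082704e+00]), 'contact_force': array([ 0.10704022, -0.23497295, -0.8114775 ]), 'wrist_torque': array([-0.00639097,  0.00609008, -0.05757854]), 'grasp_force': 0.0, 'opening': 0.9999687370207755}
{'K': array([[450.71207424,   0.        , 315.07234632],
       [  0.        , 450.71207424, 244.55308793],
       [  0.        ,   0.        ,   1.        ]]), 'rvec': array([ 2.28811091,  0.83545256, -0.3137875 ]), 'tvec': array([-452.65371639, -172.52608706, 1534.6840821 ])}
{'K': array([[508.31795596,   0.        , 305.49362844],
       [  0.        , 508.31795596, 226.19053061],
       [  0.        ,   0.        ,   1.        ]]), 'rvec': array([ 2.324083  , -0.14487461,  0.03583657]), 'tvec': array([-562.10929642,  157.44098307, 1571.99568842])}
{'K': array([[371.64829954,   0.        , 320.29098081],
       [  0.        , 371.64829954, 238.10453479],
       [  0.        ,   0.        ,   1.        ]]), 'mount': array([[-5.86907427e-04, -9.52496216e-01, -3.04549856e-01,
         7.84971062e+01],
       [ 9.99999287e-01, -8.75848544e-04,  8.12134402e-04,
         1.75324406e-01],
       [-1.04029449e-03, -3.04549162e-01,  9.52496050e-01,
        -1.41639912e+02],
       [ 0.00000000e+00,  0.00000000e+00,  0.00000000e+00,
         1.00000000e+00]])}
```

View pics/scene0.png

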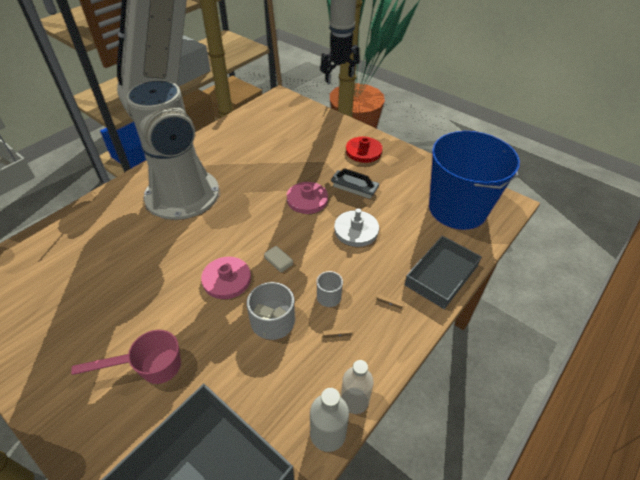

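View pics/side0.png

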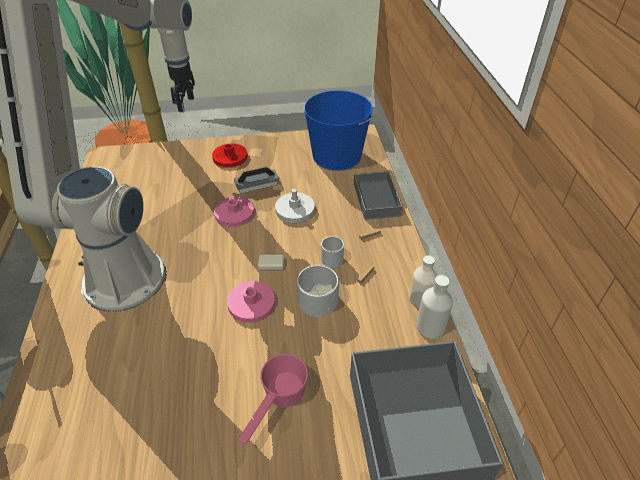

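The wide tin is at scene (271,310) and side (318,290), with soap inside. The steel pair with the bare knob is at scene (357,228) and side (295,206). The other lids at scene (307,197), (226,277) and (364,149) are pink or red, so they are not meant. I'll confirm in one crop.

```bash
python3 - <<'E'
import cv2,numpy as np
s=cv2.imread("pics/scene0.png");d=cv2.imread("pics/side0.png")
def c(i,x,y):
    o=cv2.resize(i[y:y+75,x:x+100],None,fx=4,fy=4,interpolation=cv2.INTER_CUBIC)
    for k in range(0,100,10): cv2.putText(o,str(x+k),(k*4,8),0,.3,(0,0,255)); cv2.line(o,(k*4,10),(k*4,14),(0,0,255))
    for k in range(0,75,10): cv2.putText(o,str(y+k),(0,k*4+4),0,.3,(0,0,255)); cv2.line(o,(20,k*4),(24,k*4),(0,0,255))
    return o
cv2.imwrite("pics/c1.png",np.vstack([np.hstack([c(s,305,190),c(s,220,275)]),np.hstack([c(d,245,170),c(d,268,250)])]))
E
```

```text
(no output)
```

View pics/c1.png

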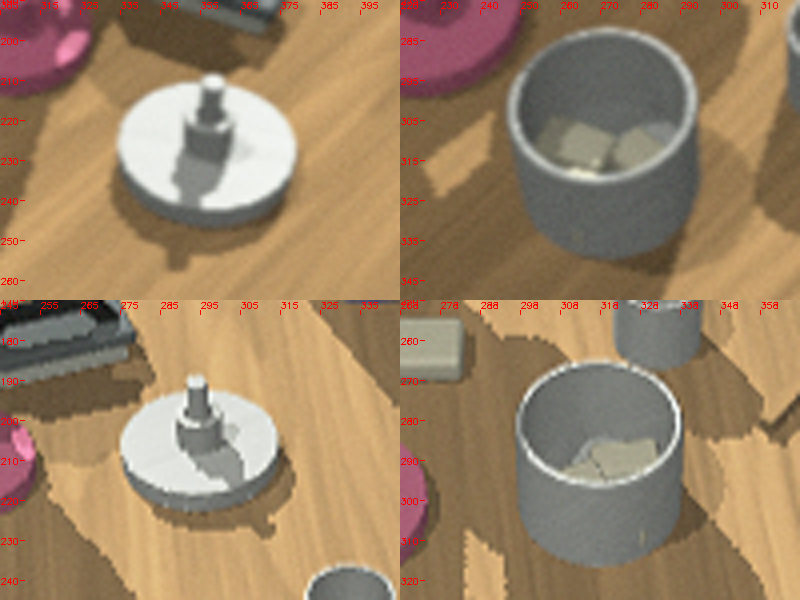

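The crop confirms it: a steel lid with its collar and knob coming up through it (knob top at scene (358,210), side (294,190)). The tin's rim centre is at about scene (271,302) and side (318,281).

```bash
cat > h.py <<'E'
from rig import r
import cv2,numpy as np
from scipy.optimize import least_squares
from scipy.spatial.transform import Rotation as R
def proj(n,P):
    c=r.camera_info(n); return cv2.projectPoints(np.asarray(P,float).reshape(-1,1,3),c["rvec"],c["tvec"],c["K"],None)[0][:,0]
t=np.linspace(0,2*np.pi,180)
def box(n,x,y,rad,z):
    p=proj(n,np.c_[x+rad*np.cos(t),y+rad*np.sin(t),0*t+z]); return np.r_[p.min(0),p.max(0)]
def circ(obs,rad,z):  # obs {cam:[l,t,r,b]}
    f=lambda v:np.concatenate([box(n,*v,rad,z)-o for n,o in obs.items()])
    s=least_squares(f,[600,0]); return s.x.round(1),s.fun.round(1)
def pt(obs,z=None):
    f=lambda v:np.concatenate([proj(n,[[v[0],v[1],v[2] if z is None else z]])[0]-o for n,o in obs.items()])
    s=least_squares(f,[600,0,50.] if z is None else [600,0.]); return s.x.round(1),s.fun.round(1)
E
python3 - <<'E'
from h import *
L=dict(scene=[334.5,210.5,379,243],side=[275,192.8,314.8,219])
T=dict(scene=[247,282.3,294.2,321.2],side=[297,265.3,338.5,296.5])
K=dict(scene=[358,209.8],side=[294.2,189.8])
for n in("scene","side"):
  print(n,"lid",circ({n:L[n]},69,23),"tin",circ({n:T[n]},58,90),"knob",pt({n:K[n]},89))
print(circ(L,69,23),circ(T,58,90),pt(K),pt(K,89))
for o,p in dict(soap=dict(scene=[279,259],side=[271,262]),small=dict(scene=[330,290],side=[332,250])).items(): print(o,pt(p))
s=r.sense();print(R.from_euler('xyz',s["tcp_rot"]).as_matrix().round(4))
E
```

```text
scene lid (array([557.4, 241.6]), array([ 0. ,  0.3, -0. , -0.3])) tin (array([ 583.5, -165.3]), array([ 0.5,  0.4, -0.5, -0.3])) knob (array([553.7, 245. ]), array([-0.,  0.]))
side lid (array([556.9, 235.5]), array([ 0.,  0., -0., -0.])) tin (array([ 582.7, -168.9]), array([ 0.1, -0.2, -0.1,  0.2])) knob (array([557.3, 241. ]), array([-0.,  0.]))
(array([557.5, 239.5]), array([-0.3,  0.7, -0.4,  0.1,  0.1, -0.7, -0. , -0.8])) (array([ 583.3, -166.5]), array([ 0.1,  0.6, -0.9, -0. ,  0.2, -0.8, -0. , -0.5])) (array([556.5, 240.4,  91.9]), array([-0.1,  0.5, -0.2, -0.5])) (array([555.8, 243.1]), array([ 0.2,  0.6, -0.5, -0.3]))
soap (array([456.2,  -5.1,   9.5]), array([-0. ,  0.3, -0.2, -0.3]))
small (array([650.6,  -7.4,  34.4]), array([ 0.1, -0.7,  0.4,  0.7]))
[[-9.458e-01  3.248e-01 -4.000e-04]
 [ 3.248e-01  9.458e-01 -1.200e-03]
 [ 0.000e+00 -1.300e-03 -1.000e+00]]
```

```bash
python3 -m inch '[[[-0.12,-0.06,0.02,0,0,-0.015],[-0.28,-0.14,0.04,0,0,-0.03],[-0.44,-0.22,0.06,0,0,-0.05],[-0.6,-0.3,0.08,0,0,-0.07],[-0.76,-0.38,0.1,0,0,-0.09],[-0.9,-0.44,0.1,0,0,-0.1],[-1,-0.48,0.1,0,0,-0.1053],[-1,-0.48,0.1,0,0,-0.1053]]]' 1 20
```

```text
clock: 0.77
eef_pos: [363.4, 432.6, 210.9]
tcp_rot: [-3.14, 0.0, 3.14]
contact_force: [-0.1, 0.4, 0.7]
opening: 0.998
grasp_force: 0.0
```

```bash
python3 -m inch '[[[-0.1,-0.1,0,0,0,0],[-0.25,-0.25,0.03,0,0,0],[-0.4,-0.4,0.07,0,0,0],[-0.55,-0.55,0.1,0,0,0],[-0.7,-0.7,0.15,0,0,0],[-0.85,-0.85,0.2,0,0,0],[-0.965,-0.958,0.23,0,0,0],[-0.965,-0.958,0.23,0,0,0]]]' && python3 -m inch '[[[0,0,0,0,0,0],[0,0,0,0,0,0],[0,0,0,0,0,0],[0,0,0,0,0,0]]]' && python3 - <<'E'
from h import *
s=r.sense();print(s["eef_pos"],s["tcp_rot"],s["contact_force"])
im=r.grab_frame("wrist")[...,::-1];cv2.imwrite("pics/w1.png",im)
E
```

```text
clock: 1.43
eef_pos: [557.3, 239.5, 163.5]
tcp_rot: [-3.14, 0.0, 3.138]
contact_force: [-1.0, 0.2, -0.8]
opening: 0.998
grasp_force: 0.0
clock: 1.77
eef_pos: [553.2, 245.0, 165.6]
tcp_rot: [3.141, 0.0, -3.14]
contact_force: [-0.4, -0.2, 0.8]
opening: 0.997
grasp_force: 0.0
[553.17552591 245.01807979 165.57877418] [ 3.14132019e+00  1.23709953e-04 -3.13989386e+00] [-0.39917352 -0.22035266  0.78567749]
```

View pics/w1.png

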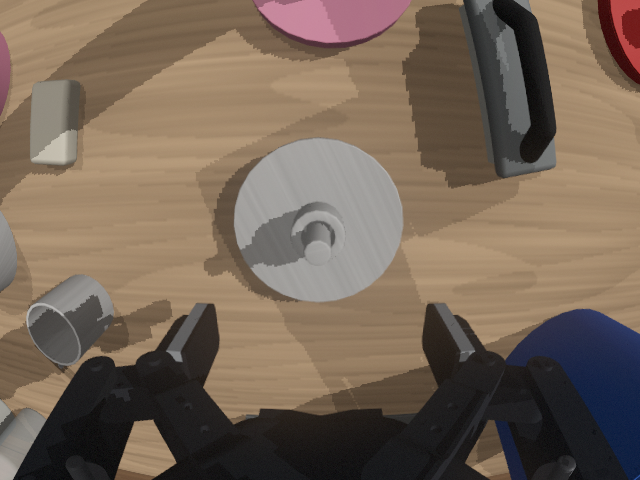

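The wrist picture shows the knob's top face at (318,253) and the lid's top disc spanning columns 234-404 and rows 138-302.

```bash
cat >> h.py <<'E'
def wray(pos,rot,uv):
    c=r.camera_info("wrist");K=c["K"];M=np.array(c["mount"])
    d=np.array(uv)-K[:2,2];q=np.hypot(*d);a=q/K[0,0]
    v=np.r_[np.sin(a)*d/max(q,1e-9),np.cos(a)]
    Q=R.from_euler('xyz',rot).as_matrix()
    return np.array(pos)+Q@M[:3,3],Q@M[:3,:3]@v
def wpt(pos,rot,uv,z):
    o,v=wray(pos,rot,uv);return (o+v*(z-o[2])/v[2]).round(1)
E
python3 - <<'E'
from h import *
s=r.sense();p,q=s["eef_pos"],s["tcp_rot"];print(p,q,s["qvel"].round(3))
print("knob",wpt(p,q,(318,253),89))
e=[wpt(p,q,u,23) for u in((234,218),(404,220),(322,138),(320,302))];print(e,np.mean(e,0))
E
```

```text
[553.26372492 244.97184621 165.65629232] [ 3.14131841e+00  3.03883586e-04 -3.13982333e+00] [-0.004  0.001 -0.001 -0.001  0.001 -0.002]
knob [554.5 244.1  89. ]
[array([549. , 176.2,  23. ]), array([550.5, 313. ,  23. ]), array([486.4, 246.8,  23. ]), array([623.5, 245.4,  23. ])] [552.35 245.35  23.  ]
```

```bash
python3 -m inch '[[[-0.006,-0.005,0.1,0,0,0],[-0.006,-0.005,0.2,0,0,0],[-0.006,-0.005,0.3,0,0,0],[-0.006,-0.005,0.4,0,0,0],[-0.006,-0.005,0.47,0,0,0],[-0.006,-0.005,0.52,0,0,0],[-0.006,-0.005,0.528,0,0,0],[-0.006,-0.005,0.528,0,0,0]]]' 0 40 && python3 -m inch '[[[0,0,0,0,0,0],[0,0,0,0,0,0],[0,0,0,0,0,0]]]'
```

```text
clock: 2.48
eef_pos: [554.8, 243.1, 59.5]
tcp_rot: [-3.141, -0.001, -3.141]
contact_force: [-0.5, -0.6, -0.2]
opening: 0.5
grasp_force: 0.0
clock: 2.73
eef_pos: [555.8, 243.1, 60.7]
tcp_rot: [3.141, 0.002, -3.141]
contact_force: [0.4, -0.4, -0.2]
opening: 0.503
grasp_force: 0.0
```

```bash
python3 -m inch '[[[0,0,0,0,0,0],[0,0,0,0,0,0],[0,0,0,0,0,0],[0,0,0,0,0,0],[0,0,0,0,0,0],[0,0,0,0,0,0],[0,0,0,0,0,0],[0,0,0,0,0,0]]]' -1 60 && python3 -m inch '[[[0,0,-0.05,0,0,0],[0,0,-0.15,0,0,0],[0,0,-0.25,0,0,0],[0,0,-0.25,0,0,0],[0,0,-0.25,0,0,0],[0,0,-0.25,0,0,0]]]'; python3 - <<'E'
from h import *
s=r.sense();print(s["eef_pos"],s["tcp_rot"],s["contact_force"])
a=r.grab_frame("scene")[190:250,305:405,::-1];b=r.grab_frame("side")[150:225,240:340,::-1]
cv2.imwrite("pics/l1.png",np.vstack([cv2.resize(a,None,fx=5,fy=5),cv2.resize(b,(500,300))]))
E
```

```text
clock: 3.4
eef_pos: [555.5, 243.1, 60.3]
tcp_rot: [3.141, 0.001, 3.141]
contact_force: [-0.8, 0.7, 5.8]
opening: 0.189
grasp_force: 58.5
clock: 3.9
eef_pos: [554.5, 242.4, 108.9]
tcp_rot: [-3.141, -0.001, -3.142]
contact_force: [-0.2, -0.6, -3.9]
opening: 0.191
grasp_force: 59.3
[554.50797279 242.37397984 108.89619397] [-3.14100345e+00 -1.09036784e-03 -3.14158236e+00] [-0.19423218 -0.55319326 -3.90922529]
```

View pics/l1.png

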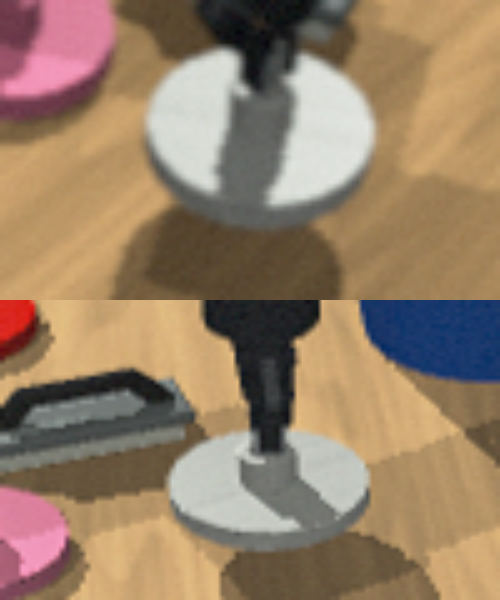

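The pair is lifted level and both lids came up together. Next I'll carry them high towards the tin and look at the tin from nearby.

```bash
python3 -m inch '[[[0,0,-0.1,0,0,0],[0,-0.05,-0.22,0,0,0],[0,-0.15,-0.34,0,0,0],[0,-0.28,-0.42,0,0,0],[0,-0.42,-0.46,0,0,0],[0,-0.56,-0.46,0,0,0],[0,-0.69,-0.46,0,0,0],[0,-0.8,-0.46,0,0,0]]]' && python3 -m inch '[[[-0.02,-0.1,0,0,0,0],[-0.07,-0.2,0,0,0,0],[-0.11,-0.3,0,0,0,0],[-0.13,-0.36,0,0,0,0],[-0.13,-0.4,0,0,0,0],[-0.13,-0.4,0,0,0,0],[-0.13,-0.4,0,0,0,0],[-0.13,-0.4,0,0,0,0]]]'; python3 -m inch '[[[0,0,0,0,0,0],[0,0,0,0,0,0],[0,0,0,0,0,0],[0,0,0,0,0,0]]]'; python3 - <<'E'
from h import *
s=r.sense();print(s["eef_pos"],s["tcp_rot"],s["qvel"].round(3))
cv2.imwrite("pics/w2.png",r.grab_frame("wrist")[...,::-1])
E
```

```text
clock: 4.67
eef_pos: [554.4, 81.0, 200.8]
tcp_rot: [-3.141, -0.002, 3.141]
contact_force: [-0.3, -0.7, -3.3]
opening: 0.193
grasp_force: 59.3
clock: 5.33
eef_pos: [580.7, 3.6, 201.4]
tcp_rot: [3.141, -0.001, -3.141]
contact_force: [-0.3, -0.9, -2.7]
opening: 0.192
grasp_force: 59.3
clock: 5.67
eef_pos: [581.1, 3.2, 201.8]
tcp_rot: [3.142, 0.0, -3.141]
contact_force: [0.3, -0.3, -3.9]
opening: 0.185
grasp_force: 59.3
[581.12357035   3.20827356 201.79288861] [ 3.14154920e+00  1.26824944e-04 -3.14101528e+00] [-0.003  0.001 -0.001 -0.002 -0.    -0.002]
```

View pics/w2.png

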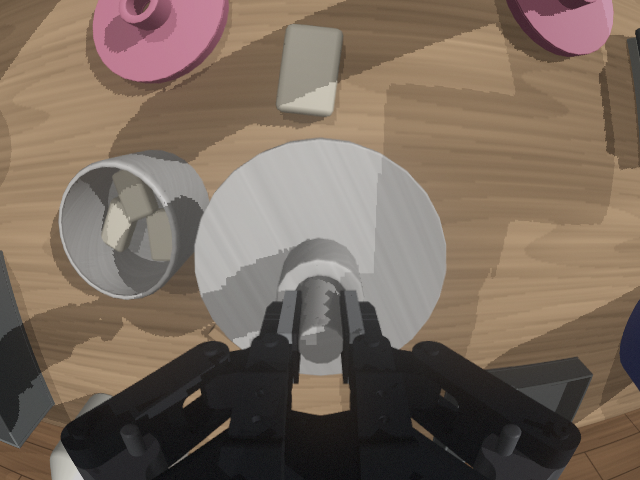

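The tin's rim spans columns 59-177 and rows 160-298. The held lid's disc spans columns 194-447 with its top at row 138.

```bash
cat >> h.py <<'E'
def wproj(pos,rot,P):
    c=r.camera_info("wrist");K=c["K"];M=np.array(c["mount"])
    Q=R.from_euler('xyz',rot).as_matrix()
    X=((np.asarray(P)-pos)@Q-M[:3,3])@M[:3,:3]
    h=np.hypot(X[:,0],X[:,1]);a=np.arctan2(h,X[:,2])
    return K[:2,2]+(K[0,0]*a/h)[:,None]*X[:,:2]
def wcirc(pos,rot,obs,rad,z,idx=(0,1,2,3)):
    def f(v):
        p=wproj(pos,rot,np.c_[v[0]+rad*np.cos(t),v[1]+rad*np.sin(t),0*t+z])
        return (np.r_[p.min(0),p.max(0)]-obs)[list(idx)]
    s=least_squares(f,[pos[0],pos[1]-50]);return s.x.round(1),s.fun.round(1)
E
python3 - <<'E'
from h import *
p,q=np.array([581.12,3.21,201.79]),[3.14155,.0001,-3.14102]
print("tin",wcirc(p,q,[59,160,177,298],58,90))
for z in(161,164,167): print("lid",z,wcirc(p,q,[194,138,447,0],69,z,(0,1,2)))
print("knob",wpt(p,q,(321,345),p[2]+28))
pw,qw=np.array([553.2,245.0,165.6]),[3.14132,.0002,-3.13985]
print("lid0",wcirc(pw,qw,[234,138,404,302],69,23))
E
```

```text
tin (array([ 579.2, -161.7]), array([-0.7, -0.1,  0.5,  0.2]))
lid 161 (array([579. ,   3.8]), array([ 0.7, -0.1, -0.7]))
lid 164 (array([579.1,   3.8]), array([-1. ,  0.2,  1. ]))
lid 167 (array([579.1,   3.8]), array([-2.7,  0.6,  2.7]))
knob [580.    3.9 229.8]
lid0 (array([555. , 244.5]), array([-0.5, -0.4,  0.5,  0.6]))
```

```bash
python3 -m inch '[[[0,-0.08,0,0,0,0],[0,-0.2,0,0,0,0],[0,-0.34,0,0,0,0],[0,-0.48,0,0,0,0],[0,-0.62,0,0,0,0],[0,-0.74,0,0,0,0],[0,-0.81,0,0,0,0],[0,-0.83,0,0,0,0]]]' && python3 -m inch '[[[0,0,0.06,0,0,0],[0,0,0.12,0,0,0],[0,0,0.15,0,0,0],[0,0,0.15,0,0,0],[0,0,0.15,0,0,0],[0,0,0.15,0,0,0],[0,0,0.15,0,0,0]]]'; python3 - <<'E'
from h import *
s=r.sense();print(s["eef_pos"],s["tcp_rot"],s["qvel"].round(3))
o=[]
for n,(x,y) in dict(scene=(215,255),side=(265,225)).items():
    i=r.grab_frame(n)[y:y+100,x:x+100,::-1]; o.append(cv2.resize(i,(400,400),interpolation=cv2.INTER_CUBIC))
    for k in range(0,100,10): cv2.putText(o[-1],str(x+k),(k*4,8),0,.3,(0,0,255)); cv2.putText(o[-1],str(y+k),(0,k*4+4),0,.3,(0,0,255))
    for m,(rad,z) in dict(tin=(60,85),lid=(69,s["eef_pos"][2]-60.5+23)).items(): print(n,m,box(n,580,-162,rad,z).round(1))
cv2.imwrite("pics/p1.png",np.hstack(o))
E
```

```text
clock: 6.38
eef_pos: [581.1, -165.3, 201.7]
tcp_rot: [-3.141, 0.0, 3.14]
contact_force: [-0.0, 0.2, -4.0]
opening: 0.187
grasp_force: 59.3
clock: 6.97
eef_pos: [581.6, -162.9, 172.1]
tcp_rot: [-3.141, 0.001, -3.141]
contact_force: [-0.2, 0.2, -3.2]
opening: 0.191
grasp_force: 59.3
[ 581.60080002 -162.87380567  172.08272478] [-3.14142904e+00  7.00674562e-04 -3.14094505e+00] [-0.002 -0.004 -0.002  0.001  0.    -0.002]
scene tin [246.9 281.7 294.4 321. ]
scene lid [240.9 267.1 297.5 312.9]
side tin [295.3 264.1 337.7 296.6]
side lid [291.4 250.1 341.4 287.5]
```

View pics/p1.png

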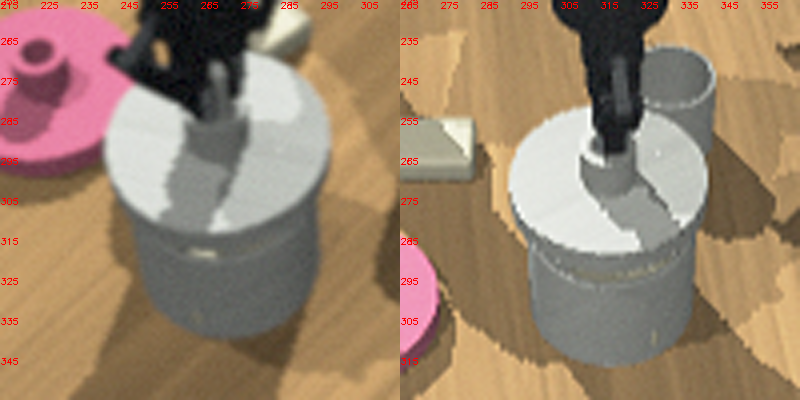

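The lid is concentric with the tin to about 2 mm: side view centres are 317 against 318, scene view as predicted. I'll lower it slowly, watching the force.

```bash
python3 -m inch '[[[-0.006,0,0.03,0,0,0],[-0.006,0,0.06,0,0,0],[-0.006,0,0.09,0,0,0],[-0.006,0,0.11,0,0,0],[-0.006,0,0.12,0,0,0],[-0.006,0,0.13,0,0,0],[-0.006,0,0.14,0,0,0]]]'; python3 -m inch '[[[0,0,0.01,0,0,0],[0,0,0.02,0,0,0],[0,0,0.03,0,0,0],[0,0,0.03,0,0,0],[0,0,0.03,0,0,0]]]'
```

```text
clock: 7.65
eef_pos: [582.4, -163.3, 143.4]
tcp_rot: [3.142, -0.0, 3.142]
contact_force: [0.6, -0.1, -3.1]
opening: 0.191
grasp_force: 59.3
clock: 8.07
eef_pos: [582.3, -163.2, 137.6]
tcp_rot: [3.142, -0.0, -3.142]
contact_force: [0.3, 0.1, -4.2]
opening: 0.188
grasp_force: 59.3
```

Now inside the mouth without contact. I'll creep down to seat it.

```bash
python3 -m inch '[[[0,0,0.006,0,0,0],[0,0,0.01,0,0,0],[0,0,0.012,0,0,0],[0,0,0.012,0,0,0],[0,0,0.012,0,0,0]]]'; python3 -m inch '[[[0,0,0.005,0,0,0],[0,0,0.01,0,0,0],[0,0,0.01,0,0,0],[0,0,0.01,0,0,0]]]'
```

```text
clock: 8.48
eef_pos: [582.4, -163.2, 135.3]
tcp_rot: [-3.142, 0.0, -3.142]
contact_force: [0.0, -0.3, -3.2]
opening: 0.188
grasp_force: 59.3
clock: 8.82
eef_pos: [582.5, -163.3, 134.1]
tcp_rot: [-3.141, 0.0, -3.142]
contact_force: [-3.4, 1.1, 5.4]
opening: 0.188
grasp_force: 60.6
```

```bash
python3 -m inch '[[[0,0,0.003,0,0,0],[0,0,0.003,0,0,0],[0,0,0.003,0,0,0],[0,0,0.003,0,0,0]]]'; python3 - <<'E'
from h import *
o=[]
for n,(x,y) in dict(scene=(215,255),side=(265,225)).items():
    i=r.grab_frame(n)[y:y+100,x:x+100,::-1]; o.append(cv2.resize(i,(400,400),interpolation=cv2.INTER_CUBIC))
cv2.imwrite("pics/p2.png",np.hstack(o))
E
```

```text
clock: 9.15
eef_pos: [582.6, -163.3, 134.1]
tcp_rot: [-3.141, 0.001, -3.142]
contact_force: [-4.6, 1.6, 10.7]
opening: 0.186
grasp_force: 61.1
```

View pics/p2.png

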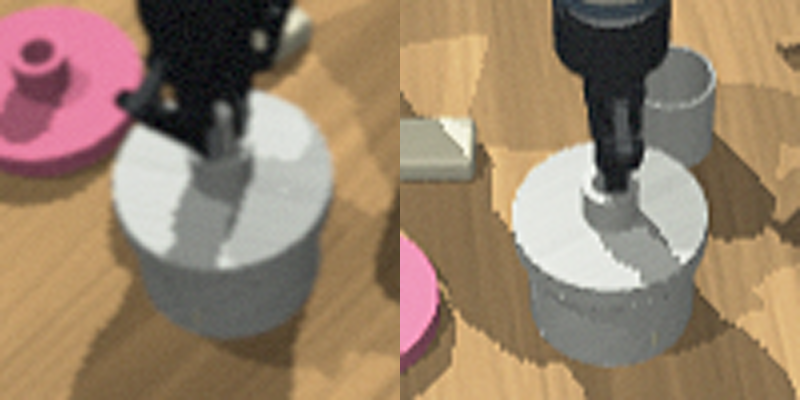

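Seated flush and level, so I'll let go of the knob.

```bash
python3 -m inch '[[[0,0,0,0,0,0],[0,0,0,0,0,0],[0,0,0,0,0,0],[0,0,0,0,0,0],[0,0,0,0,0,0],[0,0,0,0,0,0],[0,0,0,0,0,0],[0,0,0,0,0,0]]]' 0.7 40;python3 - <<'E'
from h import *
s=r.sense();print(s["eef_pos"],s["tcp_rot"],s["contact_force"])
cv2.imwrite("pics/w3.png",r.grab_frame("wrist")[...,::-1])
E
```

```text
clock: 9.92
eef_pos: [582.4, -163.2, 132.6]
tcp_rot: [3.142, -0.0, -3.142]
contact_force: [-0.1, -0.3, -0.3]
opening: 0.854
grasp_force: 0.0
[ 582.35617902 -163.23929218  132.60574066] [ 3.14158942e+00 -1.05805291e-04 -3.14154535e+00] [-0.14656624 -0.30139048 -0.27172491]
```

View pics/w3.png

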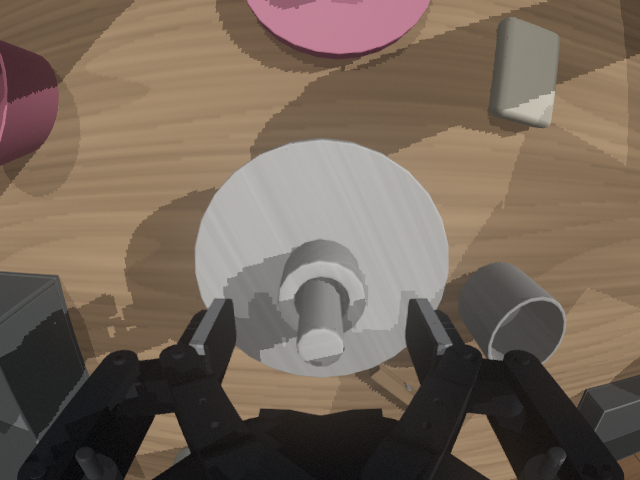

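The knob is free and both lids are still seated. The collar ring spans columns 279-365 and the knob top is at (321,346), so they are centred. I'll go down and take the collar.

```bash
python3 - <<'E'
from h import *
s=r.sense();p,q=s["eef_pos"],s["tcp_rot"]
print(wcirc(p,q,[195,138,448,376],69,97),wpt(p,q,(321,346),163))
E
python3 -m inch '[[[0,0,0.03,0,0,0],[0,0,0.07,0,0,0],[0,0,0.11,0,0,0],[0,0,0.14,0,0,0],[0,0,0.158,0,0,0],[0,0,0.163,0,0,0],[0,0,0.163,0,0,0],[0,0,0.163,0,0,0]]]'
```

```text
(array([ 579.9, -162.1]), array([-2.3, -0.5,  2.3,  1.6])) [ 580.1 -162.6  163. ]
clock: 10.63
eef_pos: [582.5, -163.3, 100.2]
tcp_rot: [-3.142, 0.0, -3.142]
contact_force: [-0.3, -0.5, -0.5]
opening: 0.848
grasp_force: 0.0
```

```bash
python3 -m inch '[[[0.01,0,0,0,0,0],[0.01,0,0,0,0,0],[0.01,0,0,0,0,0],[0.01,0,0,0,0,0],[0.01,0,0,0,0,0],[0.01,0,0,0,0,0],[0.01,0,0,0,0,0],[0.01,0,0,0,0,0]]]' -1 50
```

```text
clock: 11.3
eef_pos: [580.4, -163.2, 100.7]
tcp_rot: [3.142, 0.0, 3.141]
contact_force: [-2.2, 0.9, 5.9]
opening: 0.454
grasp_force: 49.9
```

```bash
python3 -m inch '[[[0,0,-0.01,0,0,0],[0,0,-0.03,0,0,0],[0,0,-0.05,0,0,0],[0,0,-0.07,0,0,0],[0,0,-0.09,0,0,0],[0,0,-0.1,0,0,0],[0,0,-0.1,0,0,0],[0,0,-0.1,0,0,0]]]'; python3 - <<'E'
from h import *
o=[]
for n,(x,y) in dict(scene=(215,235),side=(265,205)).items():
    i=r.grab_frame(n)[y:y+120,x:x+100,::-1]; o.append(cv2.resize(i,(400,480),interpolation=cv2.INTER_CUBIC))
cv2.imwrite("pics/p3.png",np.hstack(o))
E
```

```text
clock: 11.97
eef_pos: [580.4, -163.2, 120.2]
tcp_rot: [-3.142, 0.0, -3.142]
contact_force: [-0.9, 0.1, -1.0]
opening: 0.455
grasp_force: 50.4
```

View pics/p3.png

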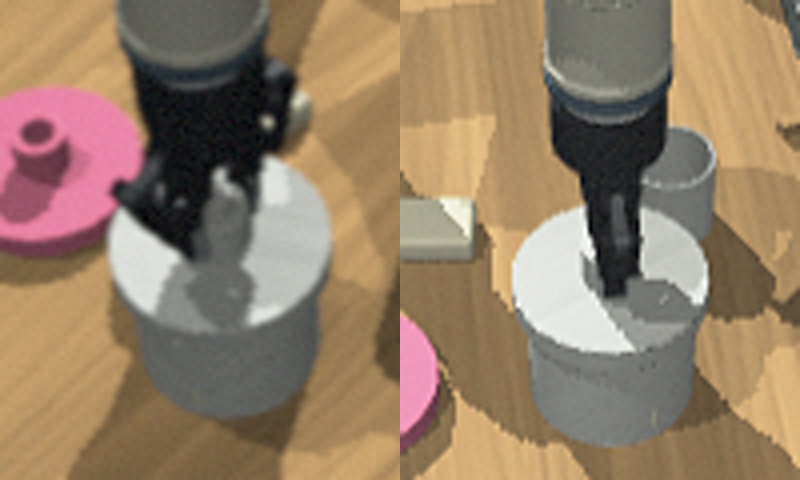

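The outer lid is up about 20 mm (side view, lower edge row 297 to 292) with the tin unmoved and little force. Next I'll lift it clear.

```bash
python3 -m inch '[[[0,0,-0.04,0,0,0],[0,0,-0.1,0,0,0],[0,0,-0.17,0,0,0],[0,0,-0.25,0,0,0],[0,0,-0.33,0,0,0],[0,0,-0.41,0,0,0],[0,0,-0.47,0,0,0],[0,0,-0.5,0,0,0]]]'; python3 -m inch '[[[0,0,0,0,0,0],[0,0,0,0,0,0],[0,0,0,0,0,0],[0,0,0,0,0,0],[0,0,0,0,0,0],[0,0,0,0,0,0]]]'; python3 - <<'E'
from h import *
o=[]
for n,(x,y) in dict(scene=(215,215),side=(265,185)).items():
    i=r.grab_frame(n)[y:y+140,x:x+100,::-1]; o.append(cv2.resize(i,(400,560),interpolation=cv2.INTER_CUBIC))
cv2.imwrite("pics/p4.png",np.hstack(o))
E
```

```text
clock: 12.73
eef_pos: [581.3, -163.5, 222.8]
tcp_rot: [-3.141, 0.003, -3.142]
contact_force: [-0.6, 0.1, -1.6]
opening: 0.452
grasp_force: 50.5
clock: 13.23
eef_pos: [580.1, -163.1, 219.4]
tcp_rot: [3.141, -0.001, -3.142]
contact_force: [0.5, 0.2, -1.8]
opening: 0.454
grasp_force: 50.5
```

View pics/p4.png

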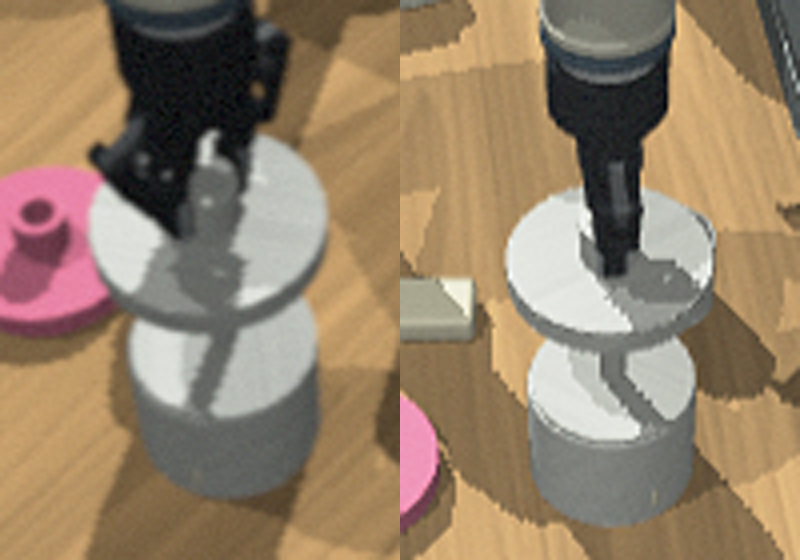

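The outer lid is held level, about 120 mm above the inner lid's origin and so clear of the knob. The inner lid sits flush on the upright tin, so I'm handing the job in.

```bash
python3 -c "
from rig import r
print(r.sense()['qvel'].round(3)); print(r.sign_off())"
```

```text
[-0.    -0.002 -0.001  0.001  0.001 -0.001]
the job is handed in; nothing more can be done
None
```

The job is handed in at about 13 s on the clock: both lids were seated on the tin by the knob, the outer lid was then lifted off alone and is held level and still about 30 mm clear above the knob, and the inner lid stayed seated (no verdict was returned).

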